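# Open the bench fume cabinet for gluing: fan on, sash up to the marker

## Task

Get the bench fume cabinet ready for gluing: press the green half of the fan rocker down so that the fan is on, and only then push the sliding window up with the fingertips from beneath its lip until its yellow pointer is level with the red marker on the left track, and leave it standing there. Nothing is to be gripped: do not pinch the lip, do not shift the red marker, and leave the things standing round the cabinet where they are.

Things in the scene. Friction and masses are not known exactly. Their poses are not given: they have to be found in the camera images.
- hood: White fume cabinet, fixed, 380 wide, 340 deep, 455 mm high with its roof fan. Origin on the bench, middle of the foot of its front; x to the cabinet's back, y to its left as the robot sees it, z up. Solid sill up to 100 mm; above it the front leans back 35 degrees from the vertical: the window slides up along (0.574, 0, 0.819) of this frame. Its width does not include the switch console.
- sash (a joint): Travel of the clear counterweighted sliding window (pane 312 mm wide, 195 mm along the slope) up along its sloping tracks, in m: 0 = shut on the sill, upper stop at 0.14. A steel counterweight in the right track (linked by a hidden belt) balances it, so it stays wherever it is left; moving it takes about 3 to 5 N along the slope, either way.
- sash_pointer (a point): Tip of the yellow triangle on the window's left frame; rises with the window. Its axes lie along the slope: z up along the tracks (the way the window slides), y to the cabinet's left, x into the cabinet.
- marker_tip (a point): Tip of the arrow of the red marker clip (20 mm high along the slope) on the left track: the working height. It lies on the line on which the yellow pointer moves, above the pointer at the start by 55 to 115 mm along the slope; same axes as the pointer. The clip is stiff (30 N) and must stay.
- marker (a joint): Where the red marker clip sits along the left track, in m along the slope: equals the window's travel (joint sash) at which the pointer is level with the marker.
- lip_pad: Black rubber strip, the underside of the window's lip: push here. The lip runs 290 mm along the window's foot, sticks out 36 mm from the pane towards the robot, rising outward at 45 degrees (its underside faces down and to the robot), 10 mm thick with its upper plate; free space beneath, in front of the sill. Origin: mid-width of the window's foot on the slope; z up along the tracks.
- lip_top: Aluminium upper plate of the same lip, 290 x 36 x 5 mm, above the rubber strip. Touching it and the strip at the same time is pinching. Same origin and axes as lip_pad.
- lip_under (a point): Middle of the lip's rubber underside, 18 mm out from the pane's rail and 20 mm in from the lip's outer edge; rises with the window. At the start it is about 125 mm above the bench. z up along the tracks.
- rocker (a joint): Fan rocker switch on the console, in rad: 0 = off (far green half standing up, near red half down), 0.36 = fully on (green half down). Stays where it is left; about 3 N on the green half turns it.
- rocker_on (a point): Middle of the top face of the rocker's green half (away from the robot), 20 mm beyond the hinge, about 64 mm above the bench when off; it sinks 7 mm to full on. The rocker is 58 mm along the cabinet's x, 36 mm wide, on a grey console (125 x 100 mm, 50 mm high, centred at (-52, -270) mm in the hood's frame) right of the sill.
- iron_weight: Bystander: grey iron weight with a brass knob, 45 x 60 x 70 mm, left of the cabinet. Origin under its middle.
- paste_bottle: Bystander: white and blue paste bottle with an orange cap, 58 mm across, 172 mm high, left of the cabinet. Origin under its middle.
- linen_tape: Bystander: roll of linen tape lying flat, 66 mm across, 20 mm high, in front of the cabinet to the left. Origin under its middle.
- thread_spool: Bystander: wooden spool of thread, 33 mm across, 42 mm high, right of the cabinet, beyond the switch console. Origin under its middle.

How it is judged (in metres and radians):
On the way, in this order (a step that is already met when the one before it is completed fails the run):
1. the fan rocker is pressed on while the window is still shut (value of joint rocker above 0.3 rad and value of joint sash below 0.01 m), for 0.1 s.
2. the fingers push the window up from beneath its lip (contact force between the fingers and lip_pad above 0.5 N and value of joint sash above 0.03 m), for 0.1 s.
At the end, for the whole second after the job is handed in: The fan rocker is on (at least 0.30 of 0.36 rad) and the window stands still with the tip of its yellow pointer within 8 mm, along the slope, of the tip of the red marker (value of joint rocker above 0.3 rad and z of sash_pointer in the frame of marker_tip between -0.008 and 0.008 m and velocity of joint sash between -0.005 and 0.005 m/s); the robot touches nothing.
It fails at once if the window is raised more than 15 mm before the fan is on (value of joint sash above 0.015 m and value of joint rocker below 0.25 rad).
It fails at once if the lip is pinched: fingers press on its rubber underside and its upper plate at once (contact force between the fingers and lip_pad above 1.5 N and contact force between the fingers and lip_top above 1.5 N).
It fails at once if the red marker is shifted by more than 3 mm (distance of marker_tip from where it was at the start of the episode above 0.003 m).
It fails at once if a thing standing round the cabinet is moved by more than 15 mm or lifted (distance of any of iron_weight, paste_bottle, linen_tape, thread_spool from where it was at the start of the episode above 0.015 m).
It also fails if it takes over 45 s, if anything falls off the work surface, if the arm or the gripper's body presses on something with over 40 N, if the wrist force passes 120 N, or if a joint passes its speed limit or range.

## Robot

A 7-joint arm with a two-finger parallel gripper is mounted at the origin on a cart in front of the work surface, level with it; the furniture and walls round the work are solid. World frame = base frame: x ahead of the robot, y to its left, z up, the work surface at z = 0. Lengths are in mm, angles in rad, forces in N, time in s.
With the tool pointing down it reaches from about 400 to 875 mm from the base axis. Payload 4.4 kg.
Tool frame: the origin (TCP) lies at the very end of the fingers, on their centre line; the grasp point (between the pads) lies 19 mm behind it; z points along the fingers, x is the direction in which the jaws open and shut, and the axes are right-handed (so a half turn about z gives the same grasp; the last joint's range is limited). The gripper opens to 85 mm and grips with 20 to 120 N. Pads are 22 mm wide; open, the fingers measure 114 mm over their backs; the gripper's body (76 mm by 85 mm) begins 54 mm behind the grasp point. The pads swing forward as they close: fully open they stand 13 mm farther back than shut.
Start: joints at [-1.193, 0.628, 0.038, 1.517, -0.027, 0.996, -0.02], TCP at [279.073, 587.057, 231.313] pointing down, gripper open.
Joint ranges: [-3.06, 3.06], [-0.37, 2.12], [-1.25, 1.32], [0.18, 2.47], [-1.1, 4.24], [0.23, 1.98], [-2.94, 2.94]. Speed limits (rad/s): [2.57, 2.57, 3.14, 3.14, 3.14, 3.14, 3.14].

## Interface

Orientations are given as [roll, pitch, yaw] about the fixed x, y, z axes, in that order (R = Rz(yaw) Ry(pitch) Rx(roll)).
In Python, from cell import * gives the robot as it stands. The module is installed in compiled form; this text tells all that it offers.
- The arm moves only by the tool play_rows, never from a script. Its argument "targets" is a list of rows, each an object with "slide": the shift along the tool's x, y, z in mm, a list of three; "turn": the turn, a rotation vector about the tool's x, y, z in degrees, a list of three; "hand": the finger opening in mm, from 0 to 85.4. A call has 1 to 5 rows; each row shifts and turns the commanded pose from where the row before left it, along the tool's axes as they then stand; what a row does not reach is not made up. A row lasts 1/8 s, in which the tool goes at most 62.5 mm and 10.7 degrees, less where a joint would pass 70% of its speed; a pose out of reach is approached as far as the arm can. A call is refused whole if a number of a shift passes 62.5 or a number of a turn 10.7, either way. A call with a gripper value outside its range is refused whole. The fingers move at their own pace and stop on an object; the grip force is fixed at half the most. Time passes only in rows, so rows that do not move let the fingers close. It gives the time, the measured TCP pose, the force and the opening at its end, in the units of the state.
- read_state(): the state, without advancing time (a new reading comes with each control period).
- get_image(name): name is "side" or "top"; returns (picture, depth): 420x560x3 uint8, blue, green, red; 420x560 float32, mm along the optical axis (not along the pixel's ray), 0 where there is no reading.
- calibration(name): a dict with "K" (3x3 intrinsics, pixels), "R" (3x3) and "t" (3): a world point X has camera coordinates R X + t. Camera axes: x right, y down, z forward; pixel columns grow to the right and rows downward; lengths in mm; the calibration is good to about 2 mm. A picture is of the moment at which its call begins. calibration takes no time and is no camera call.
- finish_job(): hands the job in, once; it reports no verdict.
The state is a dict: "clock": time; "qpos": joint angles; "qd": joint speeds; "tau": joint torques, N m; "eef_pos": TCP position; "tool_rot": TCP orientation; "force": force on the tool from outside, world axes, zero at the start; "torque": the same for the moment, N m; "width": finger opening in mm.
Only numpy, scipy, OpenCV 4.12 (cv2) and the standard library are available. Lean on these libraries where they do the work, as an engineer would, in place of code of your own. Each camera call takes 0.05 s, during which the arm holds its last target.

## Working session

There is one attempt and no reset: what is moved stays moved. The work goes in short steps, Python scripts to look and compute and a tool call to move; the robot and the scene stay as the last step left them, time stands still between calls to the robot, and variables do not carry over. Pictures are saved under pics/ and viewed, and the job is handed in when it is done.

Besides the shell and the picture viewer there is one more tool, called in YAML: its name, and indented under it one key for each argument. play_rows: Moves the arm, as the interface text tells. Its arguments: {"type":"object","properties":{"targets":{"type":"array"}},"required":["targets"]}

```bash
mkdir -p pics; python3 - <<'E'
from cell import *
import cv2,numpy as np
s=read_state();print(s)
for n in("side","top"):
    im,d=get_image(n);cv2.imwrite(f"pics/{n}0.png",im);np.savez(f"{n}0.npz",im=im,d=d);c=calibration(n);print(n,c)
E
```

```text
{'clock': 0.0, 'qpos': array([-1.19279934,  0.62934034,  0.03843269,  1.51835765, -0.02703378,
        0.99631192, -0.02005022]), 'qd': array([ 0.00114656, -0.00021304,  0.00041283, -0.00089627,  0.00112207,
       -0.00052438,  0.0007972 ]), 'tau': array([-1.98778580e-04, -5.63398254e+01,  1.22626986e+00, -1.93457723e+01,
        1.10063949e-02,  1.03394565e-02, -2.18058608e-05]), 'eef_pos': array([278.78347431, 586.48858836, 230.39597516]), 'tool_rot': array([-3.14158367e+00,  1.90003352e-03,  1.12693847e+00]), 'force': array([-0.69951721,  0.24593054,  0.60744366]), 'torque': array([-0.00059414,  0.01729806,  0.02748365]), 'width': 85.17229402215042}
side {'K': array([[423.59981419,   0.        , 277.24855393],
       [  0.        , 423.59981419, 207.69761658],
       [  0.        ,   0.        ,   1.        ]]), 'R': array([[ 0.86714359, -0.49784441, -0.01459234],
       [-0.27611158, -0.45613319, -0.84599345],
       [ 0.41451706,  0.73762691, -0.53299358]]), 't': array([-468.79294767,  295.92425544,  962.79611627])}
top {'K': array([[458.54413155,   0.        , 284.38316907],
       [  0.        , 458.54413155, 202.99796984],
       [  0.        ,   0.        ,   1.        ]]), 'R': array([[ 0.04151944, -0.99913644, -0.00158183],
       [-0.9749276 , -0.04016692, -0.21886707],
       [ 0.21861453,  0.0106294 , -0.9757534 ]]), 't': array([  36.40254541,  610.91663611, 1361.69244993])}
```

View pics/side0.png

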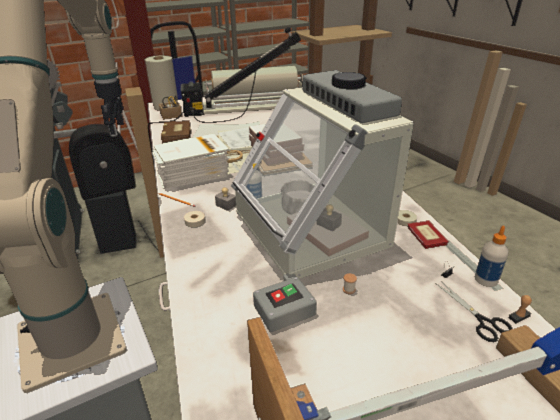

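View pics/top0.png

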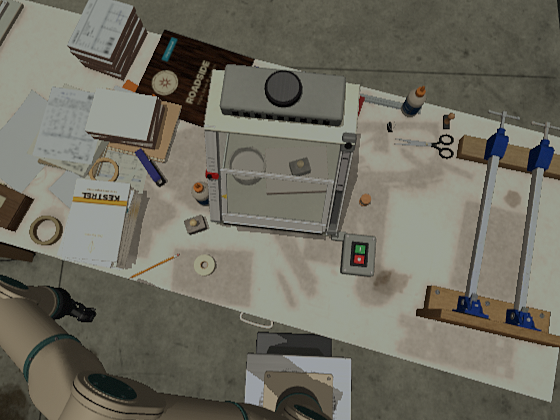

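The side view shows the rocker at about (285,293), the red marker at about (260,136) and the lip along the pane's foot. In the top view the rocker is at (359,254) and the marker at (212,176). Next I'll mask these and zoom in.

```bash
cat > h.py <<'E'
from cell import calibration
import cv2,numpy as np
def pt(n,u,v,d):
    c=calibration(n);p=np.linalg.inv(c["K"])@[u,v,1]*d
    return c["R"].T@(p-c["t"])
def onz(n,u,v,z):
    c=calibration(n);r=c["R"].T@(np.linalg.inv(c["K"])@[u,v,1]);o=-c["R"].T@c["t"]
    return o+r*(z-o[2])/r[2]
def two(a,b):
    # triangulate side px a, top px b
    P=[np.array(calibration(n)["K"])@np.c_[calibration(n)["R"],calibration(n)["t"]] for n in("side","top")]
    X=cv2.triangulatePoints(P[0],P[1],np.array(a,float).reshape(2,1),np.array(b,float).reshape(2,1))[:,0]
    return X[:3]/X[3]
def proj(n,X):
    c=calibration(n);p=c["K"]@(c["R"]@np.array(X,float)+c["t"]);return p[:2]/p[2]
E
python3 - <<'E'
from h import *
for n in("side","top"):
    z=np.load(f"{n}0.npz");im,d=z["im"],z["d"]
    H=cv2.cvtColor(im,cv2.COLOR_BGR2HSV)
    for c,m in dict(green=cv2.inRange(H,(45,100,60),(80,255,255)),red=cv2.inRange(H,(0,170,90),(6,255,255))|cv2.inRange(H,(174,170,90),(180,255,255)),yellow=cv2.inRange(H,(22,120,120),(34,255,255))).items():
        k,l,st,ce=cv2.connectedComponentsWithStats(m)
        for i in range(1,k):
            if st[i,4]>4:
                dd=d[l==i];dd=dd[dd>0]
                print(n,c,st[i],ce[i].round(1),pt(n,*ce[i],np.median(dd)).round() if len(dd) else None)
s=np.load("side0.npz")["im"];t=np.load("top0.npz")["im"]
cv2.imwrite("pics/s1.png",cv2.resize(s[80:280,220:380],None,fx=3.75,fy=3,interpolation=2)[:600] if 0 else cv2.resize(s[90:290,220:420],(600,600),interpolation=2))
cv2.imwrite("pics/t1.png",cv2.resize(t[130:290,180:390],(788,600),interpolation=2))
E
```

```text
side green [283 284  14  12  77] [289.2 289.5] [ 473. -176.   63.]
side red [187  99   2   3   5] [187.6  99.8] [ 726. 1218.   92.]
side red [257 133   7   7  24] [260.3 136.3] [632. 254. 260.]
side red [408 221  39  27 253] [429.  234.6] [ 968. -150.   21.]
side red [271 290  14  12  67] [277.2 295.4] [ 442. -173.   57.]
side yellow [193 103   9   6  27] [197.6 106.1] [ 770. 1209.   54.]
side yellow [197 102   4   2   5] [198.8 102.8] [ 777. 1203.   72.]
side yellow [253 164   3   3   6] [253.7 164.7] [595. 234. 184.]
top green [355 245  10   9  78] [359.7 248.8] [ 476. -175.   62.]
top red [360  97   4  10  24] [361.2 100.4] [ 988. -184.   17.]
top red [206 170  13   9  49] [212.8 174.8] [635. 257. 263.]
top red [354 255  10   9  67] [358.7 259.1] [ 445. -173.   57.]
top yellow [222 194   5   4  13] [224.5 195.8] [597. 233. 185.]
top yellow [ 73 198  54   6  90] [ 99.3 200.7] [583. 620. 113.]
```

View pics/s1.png

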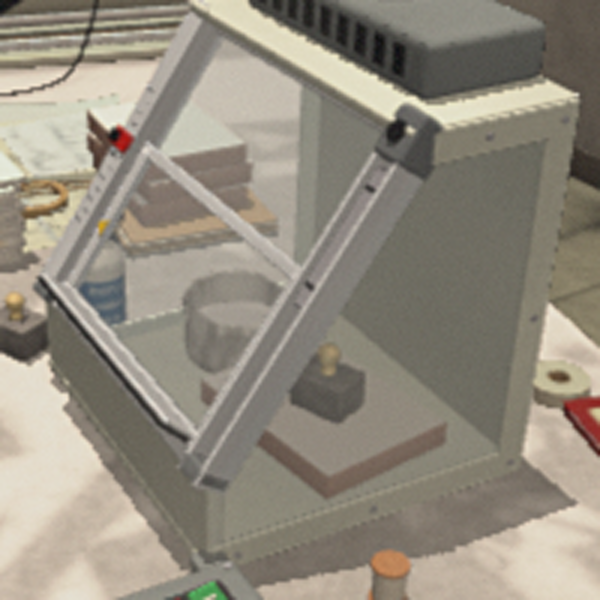

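View pics/t1.png

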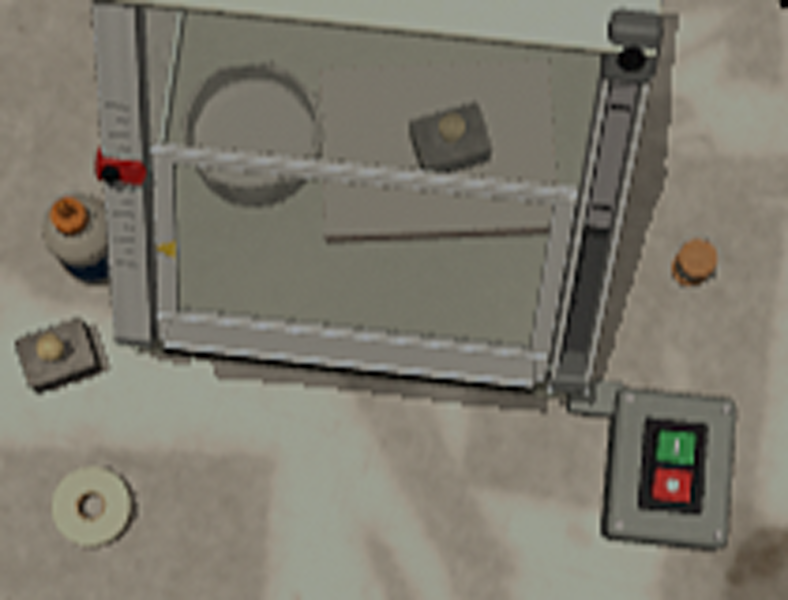

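```bash
python3 - <<'E'
from h import *
s=np.load("side0.npz")["im"];t=np.load("top0.npz")["im"]
a=cv2.resize(s[125:175,240:280],(480,600),interpolation=0);b=cv2.resize(t[162:204,202:234],(457,600),interpolation=0)
cv2.imwrite("pics/z1.png",np.hstack([a[:,:380],b[:,:420]]))
L=onz("top",180+165/3.752,130+347/3.75,140);R=onz("top",180+535/3.752,130+387/3.75,140);print(L,R,np.linalg.norm(L-R),np.degrees(np.arctan2(R[0]-L[0],L[1]-R[1])))
# lip black strip in side
L2=(220+38/3,90+285/3);R2=(220+185/3,90+437/3)
print(two(L2,(224,222.5)),two(R2,(322.6,233.2)))
z=np.load("top0.npz")
# line fit on depth: console top, roof edge
d=z["d"]
for (u,v) in [(235,224),(260,226),(290,230),(310,232),(260,217),(260,215),(230,218),(310,226)]:
    print(u,v,pt("top",u,v,d[v,u]).round())
E
```

```text
[526.8334566  235.14737056 140.        ] [507.20838259 -54.0762581  140.        ] 289.88868708846746 -3.8818161584949857
[525.99407339 236.85453525 132.50394225] [514.84249746 -57.39660505 127.70129847]
235 224 [522. 201. 151.]
260 226 [520. 129. 147.]
290 230 [511.  41. 149.]
310 232 [509. -17. 144.]
260 217 [550. 131. 127.]
260 215 [556. 132. 126.]
230 218 [541. 219. 138.]
310 226 [527. -17. 137.]
```

View pics/z1.png

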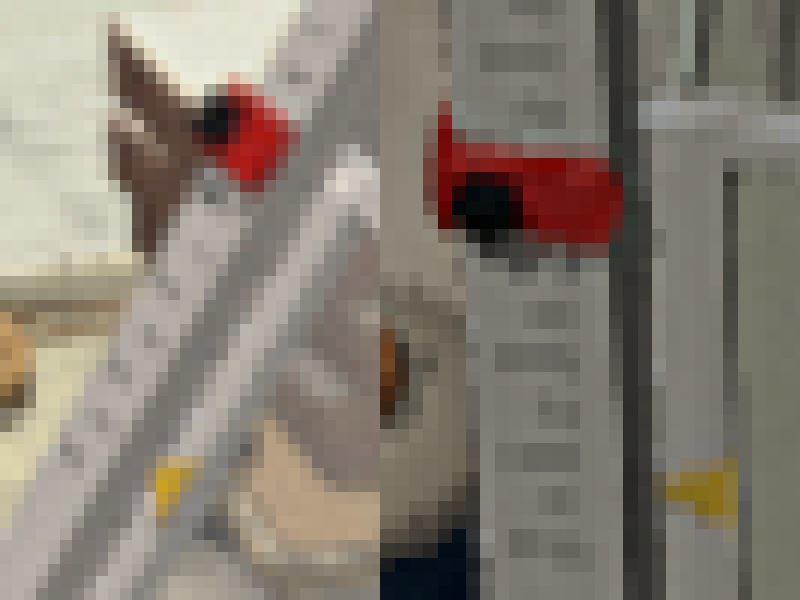

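```bash
cat > plan.py <<'E'
from cell import *
from h import *
from scipy.spatial.transform import Rotation as Ro
def cur():
    s=read_state();return np.array(s["eef_pos"]),Ro.from_euler("xyz",s["tool_rot"])
def plan(wps,start=None,smax=60,amax=10):
    """wps: list of (pos,Rotation)"""
    p,R=start or cur();rows=[]
    for P,Q in wps:
        P=np.array(P,float)
        w=(R.inv()*Q).as_rotvec(degrees=True);n=int(max(1,np.ceil(np.linalg.norm(P-p)/smax),np.ceil(np.linalg.norm(w)/amax)))
        p0,R0=p,R
        for i in range(n):
            Pn=p0+(P-p0)*(i+1)/n;Qn=R0*Ro.from_rotvec(w*(i+1)/n,degrees=True)
            sl=np.round(R.inv().apply(Pn-p),1);tu=np.round((R.inv()*Qn).as_rotvec(degrees=True),1)
            rows.append((sl.tolist(),tu.tolist()));p=p+R.apply(sl);R=R*Ro.from_rotvec(tu,degrees=True)
    for i,r in enumerate(rows):print(i,r)
    print("end",p.round(1),R.as_euler("xyz").round(3));return p,R
def down(yaw):return Ro.from_euler("xyz",[np.pi,0,np.radians(yaw)])
E
python3 - <<'E'
from plan import *
plan([((420,300,230),down(80)),((440,0,200),down(80)),((474,-175,130),down(80))])
print(two((264.6,135.8),(218.8,175.7)),two((253,164.8),(222.2,196.5)))
E
```

```text
0 ([-33.0, 41.8, 0.1], [-0.0, 0.0, -2.6])
1 ([-34.9, 40.2, 0.2], [-0.0, 0.0, -2.5])
2 ([-36.6, 38.6, 0.1], [-0.0, 0.0, -2.6])
3 ([-38.4, 37.0, 0.1], [-0.0, 0.1, -2.6])
4 ([-39.9, 35.2, 0.1], [-0.0, -0.0, -2.6])
5 ([-41.5, 33.3, 0.1], [-0.0, -0.0, -2.5])
6 ([-48.7, 12.0, 5.0], [-0.0, -0.0, -0.0])
7 ([-48.6, 12.0, 5.0], [-0.0, -0.0, -0.0])
8 ([-48.7, 12.0, 5.0], [-0.0, -0.0, -0.0])
9 ([-48.6, 12.0, 5.0], [-0.0, -0.0, -0.0])
10 ([-48.7, 11.9, 4.9], [-0.0, -0.0, -0.0])
11 ([-48.7, 12.0, 5.0], [-0.0, -0.0, -0.0])
12 ([-41.6, 16.0, 17.5], [-0.0, -0.0, -0.0])
13 ([-41.6, 16.0, 17.5], [-0.0, -0.0, -0.0])
14 ([-41.6, 16.0, 17.5], [-0.0, -0.0, -0.0])
15 ([-41.6, 16.0, 17.5], [-0.0, -0.0, -0.0])
end [ 474. -175.  130.] [-3.141 -0.     1.396]
[635.62608164 239.41815016 265.45963072] [595.68882265 239.71554496 180.49070337]
```

play_rows:
  targets:
    - {"slide":[-33,42,0],"turn":[0,0,-2.6],"hand":0}
    - {"slide":[-35,40,0],"turn":[0,0,-2.6],"hand":0}
    - {"slide":[-37,39,0],"turn":[0,0,-2.6],"hand":0}
    - {"slide":[-38,37,0],"turn":[0,0,-2.6],"hand":0}
    - {"slide":[-40,35,0],"turn":[0,0,-2.6],"hand":0}

```text
clock: 0.72
eef_pos: [397.6, 346.4, 231.1]
tool_rot: [-3.141, 0.0, 1.355]
force: [0.9, 0.4, 0.0]
width: 0.5
```

play_rows:
  targets:
    - {"slide":[-42,33,0],"turn":[0,0,-2.6],"hand":0}
    - {"slide":[-49,12,5],"turn":[0,0,0],"hand":0}
    - {"slide":[-49,12,5],"turn":[0,0,0],"hand":0}
    - {"slide":[-49,12,5],"turn":[0,0,0],"hand":0}
    - {"slide":[-49,12,5],"turn":[0,0,0],"hand":0}

```text
clock: 1.35
eef_pos: [433.9, 97.0, 211.1]
tool_rot: [-3.141, 0.0, 1.399]
force: [1.0, -0.3, 0.1]
width: 0.1
```

play_rows:
  targets:
    - {"slide":[-49,12,5],"turn":[0,0,0],"hand":0}
    - {"slide":[-49,12,5],"turn":[0,0,0],"hand":0}
    - {"slide":[-42,16,17],"turn":[0,0,0],"hand":0}
    - {"slide":[-42,16,17],"turn":[0,0,0],"hand":0}
    - {"slide":[-42,16,17],"turn":[0,0,0],"hand":0}

```text
clock: 1.98
eef_pos: [466.9, -135.7, 149.6]
tool_rot: [-3.142, -0.0, 1.399]
force: [1.0, -0.1, -0.6]
width: 0.0
```

```bash
python3 - <<'E'
from plan import *
s=read_state();print(s["clock"],s["qpos"].round(3),s["eef_pos"],s["tool_rot"],s["force"],s["width"])
plan([((474,-175,85),down(80)),((474,-175,66),down(80))])
E
```

```text
1.975 [ 0.228  0.522 -0.004  2.048  0.003  0.572  1.621] [ 466.93247107 -135.71153374  149.63329722] [-3.14150482e+00 -1.69683638e-04  1.39934720e+00] [ 0.96686944 -0.14059176 -0.63688047] 0.0291862457875975
0 ([-18.8, 6.8, 32.3], [-0.0, -0.0, 0.1])
1 ([-18.7, 6.9, 32.3], [-0.0, -0.0, 0.1])
2 ([-0.0, 0.0, 19.0], [-0.0, -0.0, -0.0])
end [ 474. -175.   66.] [-3.142 -0.     1.396]
```

play_rows:
  targets:
    - {"slide":[-19,7,32],"turn":[0,0,0],"hand":0}
    - {"slide":[-19,7,32],"turn":[0,0,0],"hand":0}
    - {"slide":[0,0,15],"turn":[0,0,0],"hand":0}
    - {"slide":[0,0,6],"turn":[0,0,0],"hand":0}
    - {"slide":[0,0,4],"turn":[0,0,0],"hand":0}

```text
clock: 2.6
eef_pos: [474.6, -173.0, 61.8]
tool_rot: [3.141, -0.001, 1.401]
force: [-0.5, 1.5, 3.6]
width: -0.1
```

play_rows:
  targets:
    - {"slide":[0,0,3],"turn":[0,0,0],"hand":0}
    - {"slide":[0,0,2],"turn":[0,0,0],"hand":0}
    - {"slide":[0,0,1],"turn":[0,0,0],"hand":0}

```text
clock: 2.98
eef_pos: [476.4, -173.2, 57.6]
tool_rot: [3.137, -0.001, 1.401]
force: [-2.0, 3.9, 23.5]
width: -0.0
```

play_rows:
  targets:
    - {"slide":[0,0,0],"turn":[0,0,0],"hand":0}
    - {"slide":[0,0,0],"turn":[0,0,0],"hand":0}

```text
clock: 3.22
eef_pos: [476.3, -173.2, 57.7]
tool_rot: [3.137, -0.001, 1.401]
force: [-0.5, 3.7, 18.3]
width: 0.1
```

play_rows:
  targets:
    - {"slide":[0,0,-20],"turn":[0,0,0],"hand":0}
    - {"slide":[0,0,-60],"turn":[0,0,0],"hand":0}
    - {"slide":[0,0,-60],"turn":[0,0,0],"hand":0}
    - {"slide":[60,0,-60],"turn":[0,0,0],"hand":0}
    - {"slide":[60,0,-60],"turn":[0,0,0],"hand":0}

```text
clock: 3.85
eef_pos: [489.3, -86.1, 286.1]
tool_rot: [3.139, -0.0, 1.398]
force: [1.8, 0.6, 0.0]
width: 0.1
```

```bash
python3 - <<'E'
from plan import *
s=read_state();print(s["clock"],s["qpos"].round(3),s["eef_pos"],s["tool_rot"])
im,d=get_image("side");np.savez("side1.npz",im=im,d=d)
a=cv2.resize(im[270:340,240:330],(771,600),interpolation=2);b=cv2.resize(np.load("side0.npz")["im"][270:340,240:330],(771,600),interpolation=2)
cv2.imwrite("pics/r1.png",cv2.resize(np.hstack([b,a]),(800,311)))
cv2.imwrite("pics/s2.png",im)
E
```

```text
3.85 [ 0.129  0.342 -0.015  1.864  0.006  0.933  1.509] [489.25906934 -86.12747863 286.10275948] [ 3.13944848e+00 -1.86148051e-05  1.39806300e+00]
```

View pics/r1.png

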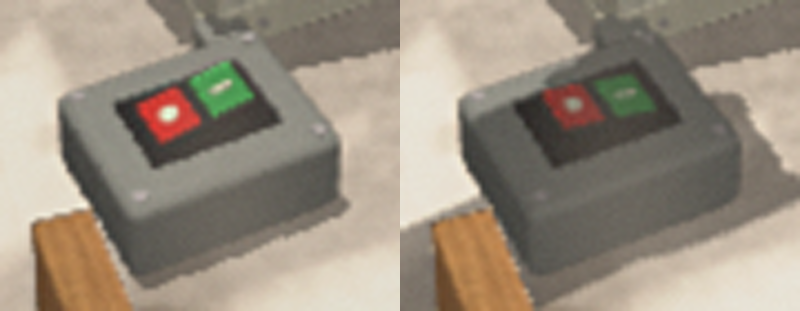

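View pics/s2.png

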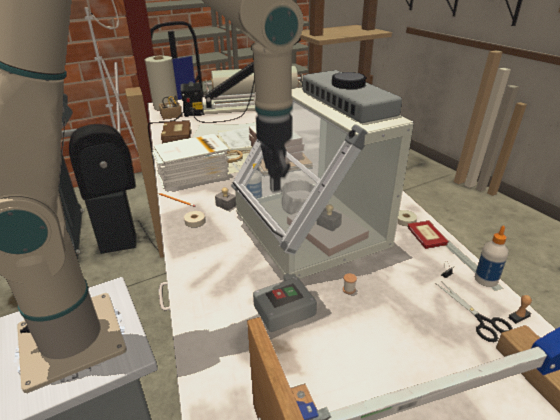

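```bash
python3 - <<'E'
from plan import *
z=np.load("side1.npz")
for u,v in[(283,288),(291,292),(289,290),(278,295),(276,294)]:print(u,v,pt("side",u,v,z["d"][v,u]).round(),pt("side",u,v,np.load("side0.npz")["d"][v,u]).round())
R=Ro.from_rotvec([20,0,0],degrees=True)*down(80)
print(R.apply([0,0,1]))
plan([((480,60,300),R)])
E
```

```text
283 288 [ 466. -159.   58.] [ 465. -161.   60.]
291 292 [ 476. -180.   57.] [ 472. -185.   63.]
289 290 [ 474. -173.   59.] [ 472. -176.   62.]
278 295 [ 441. -180.   65.] [ 444. -173.   57.]
276 294 [ 438. -175.   66.] [ 442. -168.   57.]
[ 8.32667268e-17  3.42020143e-01 -9.39692621e-01]
0 ([44.9, -12.0, -2.7], [1.3, 6.5, 0.2])
1 ([44.8, -12.1, 2.6], [1.4, 6.4, 0.3])
2 ([44.2, -12.3, 7.9], [1.3, 6.5, 0.2])
end [480.  60. 300.] [-3.079 -0.344  1.386]
```

The depth readings show the rocker has turned over: the green half dropped from about 62 to 57 mm, and the red half rose from about 57 to 65 mm. Next I'll test the wrist's behaviour with a sideways tilt.

play_rows:
  targets:
    - {"slide":[45,-12,-3],"turn":[1.3,6.5,0.2],"hand":0}
    - {"slide":[45,-12,3],"turn":[1.3,6.5,0.2],"hand":0}
    - {"slide":[44,-12,8],"turn":[1.3,6.5,0.2],"hand":0}
    - {"slide":[0,0,0],"turn":[0,0,0],"hand":0}

```text
clock: 4.4
eef_pos: [476.2, 53.0, 291.7]
tool_rot: [-3.068, -0.34, 1.378]
force: [-0.4, -0.7, -0.4]
width: -0.3
```

```bash
python3 - <<'E'
from plan import *
s=read_state();print(s["clock"],s["qpos"].round(3),s["eef_pos"],s["tool_rot"])
E
```

```text
4.4 [ 0.208  0.346 -0.173  1.912 -0.359  0.945  1.655] [476.15064286  52.95023787 291.67378834] [-3.06804874 -0.34037466  1.37789732]
```

```bash
cat > kin.py <<'E'
import numpy as np,itertools
from scipy.spatial.transform import Rotation as Ro
from scipy.optimize import least_squares
D=[([-1.19279934,0.62934034,0.03843269,1.51835765,-0.02703378,0.99631192,-0.02005022],[278.783,586.489,230.396],[-3.14158367,1.90003352e-03,1.12693847]),
([0.228,0.522,-0.004,2.048,0.003,0.572,1.621],[466.93,-135.71,149.63],[-3.1415,0,1.39935]),
([0.129,0.342,-0.015,1.864,0.006,0.933,1.509],[489.259,-86.127,286.10],[3.13945,0,1.398]),
([0.208,0.346,-0.173,1.912,-0.359,0.945,1.655],[476.15,52.95,291.674],[-3.068,-.34037,1.3779])]
Ry=lambda a:Ro.from_rotvec([0,a,0]);Rz=lambda a:Ro.from_rotvec([0,0,a])
def fk(q,p,sg):
    h,L1,L2,L3,e,o1,o7=p[:7];a1,a6=0,p[7]
    s1,s3,s5,s7=sg
    R=Rz(s1*q[0]+o1);x=np.array([0,0,h])+R.apply([a1,0,0]);R=R*Ry(q[1])*Rz(s3*q[2])
    x=x+R.apply([e,0,L1]);R=R*Ry(q[3]);x=x+R.apply([-e,0,L2]);R=R*Rz(s5*q[4])*Ry(q[5])
    x=x+R.apply([a6,0,L3]);return x,R*Rz(s7*q[6]+o7)
def res(p,sg):
    r=[]
    for q,x,w in D:
        X,R=fk(q,p,sg);r+=list(X-x)+list(300*(Ro.from_euler("xyz",w).inv()*R).as_rotvec())
    return np.array(r+[0.1*p[4],.1*p[7]])
def fit():
    best=None
    for sg in itertools.product([1,-1],repeat=4):
        for o7 in(0,3.1):
            f=least_squares(res,[280,560,380,300,0,0,o7,0],args=(sg,))
            if best is None or f.cost<best[0]:best=(f.cost,f.x,sg)
    return best
if __name__=="__main__":
    c,p,sg=fit();print(c,p.round(3),sg,res(p,sg).round(1))
E
python3 kin.py
```

```text
49.770173463550506 [ 3.13343e+02  5.71401e+02  3.78970e+02  3.39308e+02 -2.55000e+00
 -5.00000e-02  3.09200e+00  1.56000e-01] (-1, -1, -1, -1) [ 3.8 -1.5 -1.6  0.   0.   0.2  0.1  4.   0.9  0.1  0.1  0.3 -2.7  3.7
  0.2 -0.1  0.1  0.3  4.  -0.2  0.5 -4.9  0.9 -0.7 -0.3  0. ]
```

```bash
cat > feas.py <<'E'
from kin import *
c,P,SG=fit()
lo=np.array([-3.06,-.37,-1.25,.18,-1.1,.23,-2.94]);hi=np.array([3.06,2.12,1.32,2.47,4.24,1.98,2.94]);mid=(lo+hi)/2
def orient(yaw,el,flip=0):
    z=np.array([np.cos(np.radians(el))*np.cos(np.radians(yaw)),np.cos(np.radians(el))*np.sin(np.radians(yaw)),np.sin(np.radians(el))])
    x=np.cross([0,0,1],z);x/=np.linalg.norm(x)
    if flip:x=-x
    return Ro.from_matrix(np.c_[x,np.cross(z,x),z])
def ik(x,R,q0,w=3):
    f=lambda q:np.r_[fk(q,P,SG)[0]-x,300*(R.inv()*fk(q,P,SG)[1]).as_rotvec(),w*(q-q0)*.01]
    r=least_squares(f,np.clip(q0,lo+.01,hi-.01),bounds=(lo,hi));return r.x,np.linalg.norm(r.fun[:6])
E
cat > f1.py <<'E'
from feas import *
for flip in(0,1):
  for y in(90,180):
    for el in(-15,0,15):
      for yaw in(-20,-40,-60,-80):
        out=[]
        for (x,z) in((525,100),(580,185)):
            best=(1e9,)
            for q5 in(1,2,2.8):
              for q3 in(-.6,0,.6):
                for q7 in (-1.5,0,1.5):
                    q0=np.array([-.2,.5,q3,2.2,q5,1.5,q7]);q,e=ik(np.array([x,y,z]),orient(yaw,el,flip),q0)
                    m=np.min(np.minimum(q-lo,hi-q))
                    if e-m*10<best[0]:best=(e-m*10,e,m,q.round(2))
            out.append((round(best[1],1),round(best[2],2),best[3].tolist()))
        print(flip,y,el,yaw,*out)
E
timeout 500 python3 f1.py
cat >> feas.py <<'E'
def rz(a):c,s=np.cos(a),np.sin(a);return np.array([[c,-s,0],[s,c,0],[0,0,1]])
def ry(a):c,s=np.cos(a),np.sin(a);return np.array([[c,0,s],[0,1,0],[-s,0,c]])
def fkf(q):
    h,L1,L2,L3,e,o1,o7,a6=P;s1,s3,s5,s7=SG
    R=rz(s1*q[0]+o1)@ry(q[1])@rz(s3*q[2]);x=np.array([0,0,h])+R@[e,0,L1];R=R@ry(q[3]);x=x+R@[-e,0,L2]
    w=x;R=R@rz(s5*q[4])@ry(q[5]);x=x+R@[a6,0,L3];return x,R@rz(s7*q[6]+o7),w
def ik(x,R,q0,w=3,iters=60):
    M=R.as_matrix()
    def err(q):
        X,A,_=fkf(q);E=A.T@M;return np.r_[x-X,300*A@(.5*np.array([E[2,1]-E[1,2],E[0,2]-E[2,0],E[1,0]-E[0,1]]))]
    q=np.array(q0,float)
    for i in range(iters):
        e=err(q);J=np.array([(err(q+1e-5*np.eye(7)[k])-e)/-1e-5 for k in range(7)]).T
        dq=J.T@np.linalg.solve(J@J.T+100*np.eye(6),e)
        q=np.clip(q+np.clip(dq,-.3,.3),lo,hi)
    X,A,_=fkf(q);return q,np.linalg.norm(x-X)+300*np.linalg.norm(A-M)
E
sed -i 's/^    for el in(-15,0,15)/    for el in(-10,5)/' f1.py
timeout 550 python3 -u f1.py
```

```text
0 90 -10 -20 (np.float64(49.7), np.float64(0.0), [-0.65, 1.39, -0.24, 2.47, 1.98, 1.98, -2.2]) (np.float64(29.9), np.float64(0.0), [-0.42, 1.14, -0.44, 2.47, 2.11, 1.98, -1.78])
0 90 -10 -40 (np.float64(0.0), np.float64(0.2), [-0.66, 1.25, -0.34, 2.27, 1.66, 1.76, -1.93]) (np.float64(0.0), np.float64(0.24), [-0.59, 1.04, -0.33, 2.23, 1.72, 1.69, -1.67])
0 90 -10 -60 (np.float64(0.0), np.float64(0.5), [-1.05, 1.2, 0.28, 1.97, 1.18, 1.15, -1.53]) (np.float64(0.0), np.float64(0.55), [-0.98, 1.04, 0.29, 1.92, 1.22, 1.21, -1.34])
0 90 -10 -80 (np.float64(0.0), np.float64(0.77), [-1.08, 1.27, 0.52, 1.68, 0.68, 1.21, -1.09]) (np.float64(0.0), np.float64(0.61), [-0.95, 1.12, 0.41, 1.6, 0.83, 1.37, -1.04])
0 90 5 -20 (np.float64(0.0), np.float64(0.01), [-0.82, 1.55, -0.02, 2.41, 1.82, 1.97, -2.41]) (np.float64(0.0), np.float64(0.03), [-0.73, 1.31, 0.02, 2.44, 2.0, 1.94, -2.17])
0 90 5 -40 (np.float64(0.0), np.float64(0.31), [-0.91, 1.4, 0.0, 2.16, 1.55, 1.65, -2.04]) (np.float64(0.0), np.float64(0.3), [-0.84, 1.2, 0.04, 2.17, 1.65, 1.65, -1.85])
0 90 5 -60 (np.float64(0.0), np.float64(0.55), 
[... 3782 characters left out ...]
5, 1.72, 2.03])
1 180 5 -20 (np.float64(0.0), np.float64(0.21), [-1.25, 1.48, 0.31, 2.26, 1.74, 1.42, 0.9]) (np.float64(0.0), np.float64(0.18), [-1.24, 1.32, 0.5, 2.29, 1.9, 1.29, 1.0])
1 180 5 -40 (np.float64(0.0), np.float64(0.48), [-1.33, 1.41, 0.43, 1.99, 1.3, 1.18, 1.41]) (np.float64(0.0), np.float64(0.47), [-1.45, 1.39, 0.81, 2.0, 1.27, 0.85, 1.62])
1 180 5 -60 (np.float64(0.0), np.float64(0.2), [-0.92, 1.34, -0.09, 1.7, 1.22, 1.78, 1.59]) (np.float64(0.0), np.float64(0.24), [-0.91, 1.2, 0.0, 1.68, 1.27, 1.74, 1.77])
1 180 5 -80 (np.float64(0.0), np.float64(0.13), [-0.9, 1.38, 0.04, 1.4, 0.95, 1.85, 1.84]) (np.float64(0.0), np.float64(0.12), [-0.89, 1.27, 0.12, 1.35, 1.01, 1.86, 2.02])
```

```bash
cat > sim.py <<'E'
from feas import *
from cell import read_state
s=read_state();q=np.array(s["qpos"]);p=np.array(s["eef_pos"]);R=Ro.from_euler("xyz",s["tool_rot"])
def run(wps,q,p,R,v=1):
    for X,Q in wps:
        X=np.array(X,float);w=(R.inv()*Q).as_rotvec();n=int(max(1,np.ceil(np.linalg.norm(X-p)/50),np.ceil(np.degrees(np.linalg.norm(w))/9)))
        for i in range(n):
            qq,e=ik(p+(X-p)*(i+1)/n,R*Ro.from_rotvec(w*(i+1)/n),q,iters=10)
            print(i,e.round(1),qq.round(2).tolist(),"step",np.abs(qq-q).max().round(2),"wrist",fkf(qq)[2].round());q=qq
        p,R=X,Q
    return q
if __name__=="__main__":
  for flip in(0,1):
    print("flip",flip);run([((450,60,280),orient(-60,-60,flip)),((450,100,250),orient(-60,-10,flip)),((450,130,120),orient(-45,0,flip)),((520,110,100),orient(-45,0,flip)),((575,110,180),orient(-45,0,flip))],q,p,R)
E
python3 sim.py
```

```text
flip 0
0 0.0 [0.13, 0.3, -0.13, 1.97, -0.31, 0.85, 1.49] step 0.17 wrist [452. -35. 617.]
1 0.0 [0.02, 0.25, -0.08, 2.02, -0.23, 0.75, 1.28] step 0.21 wrist [428.  -4. 620.]
2 0.0 [-0.11, 0.22, -0.02, 2.06, -0.1, 0.67, 1.02] step 0.26 wrist [407.  29. 620.]
3 0.0 [-0.26, 0.21, 0.06, 2.1, 0.07, 0.63, 0.71] step 0.31 wrist [390.  64. 617.]
4 0.0 [-0.43, 0.21, 0.15, 2.12, 0.26, 0.62, 0.37] step 0.33 wrist [377. 100. 611.]
5 0.0 [-0.6, 0.23, 0.24, 2.13, 0.42, 0.65, 0.06] step 0.31 wrist [369. 136. 601.]
6 0.0 [-0.73, 0.27, 0.3, 2.12, 0.54, 0.71, -0.21] step 0.27 wrist [365. 172. 589.]
7 0.0 [-0.83, 0.32, 0.35, 2.11, 0.6, 0.79, -0.42] step 0.21 wrist [365. 207. 574.]
0 0.0 [-0.97, 0.39, 0.4, 2.14, 0.75, 0.81, -0.65] step 0.22 wrist [345. 249. 541.]
1 0.0 [-1.09, 0.48, 0.45, 2.16, 0.86, 0.85, -0.83] step 0.19 wrist [327. 287. 503.]
2 0.0 [-1.18, 0.58, 0.48, 2.17, 0.94, 0.9, -0.99] step 0.15 wrist [311. 321. 460.]
3 0.0 [-1.25, 0.7, 0.51, 2.17, 0.98, 0.95, -1.11] step 0.12 wrist [298. 349. 412.]
4 0.0 [-1.3, 0.82, 0.54, 2.16, 1.0, 1.01, -1.21] step 0.12 wrist [289. 372. 362.]
5 0.0 [-1.34, 
[... 2365 characters left out ...]
66] step 0.11 wrist [289. 372. 362.]
5 0.0 [-0.86, 0.88, -0.2, 2.14, 1.16, 1.59, 1.58] step 0.11 wrist [283. 389. 309.]
0 0.0 [-0.92, 1.01, -0.18, 2.18, 1.22, 1.58, 1.43] step 0.15 wrist [257. 386. 246.]
1 0.0 [-0.97, 1.15, -0.15, 2.19, 1.28, 1.59, 1.3] step 0.14 wrist [232. 379. 183.]
2 0.0 [-1.02, 1.29, -0.12, 2.18, 1.33, 1.61, 1.18] step 0.14 wrist [210. 370. 120.]
0 0.0 [-0.96, 1.3, -0.08, 2.14, 1.4, 1.6, 1.21] step 0.07 wrist [245. 360. 110.]
1 0.0 [-0.91, 1.31, -0.05, 2.1, 1.47, 1.59, 1.25] step 0.07 wrist [280. 350. 100.]
0 0.0 [-0.88, 1.22, -0.03, 2.1, 1.51, 1.59, 1.34] step 0.09 wrist [308. 350. 140.]
1 0.0 [-0.84, 1.13, -0.02, 2.09, 1.55, 1.59, 1.44] step 0.1 wrist [335. 350. 180.]
```

```bash
cat > st1.py <<'E'
from plan import *
from feas import orient
plan([((450,60,290),orient(-60,-60,1))],amax=10.4)
E
python3 st1.py
```

```text
0 ([0.1, -1.9, 0.3], [2.5, -3.5, -8.8])
1 ([0.4, -1.9, 0.4], [2.6, -3.5, -8.8])
2 ([0.7, -1.7, 0.4], [2.5, -3.5, -8.8])
3 ([1.0, -1.6, 0.4], [2.5, -3.4, -8.9])
4 ([1.2, -1.5, 0.5], [2.6, -3.5, -8.8])
5 ([1.5, -1.2, 0.4], [2.5, -3.5, -8.8])
6 ([1.7, -0.9, 0.3], [2.6, -3.5, -8.8])
7 ([1.8, -0.6, 0.3], [2.5, -3.5, -8.8])
8 ([1.9, -0.4, 0.2], [2.6, -3.4, -8.8])
9 ([1.9, -0.0, 0.1], [2.5, -3.5, -8.8])
10 ([1.9, 0.2, 0.0], [2.6, -3.5, -8.8])
11 ([1.9, 0.5, -0.2], [2.5, -3.5, -8.8])
12 ([1.7, 0.9, -0.3], [2.5, -3.5, -8.9])
13 ([1.6, 1.0, -0.4], [2.6, -3.5, -8.8])
end [450.  60. 290.] [-2.618  0.    -2.617]
```

play_rows:
  targets:
    - {"slide":[0,-2,0],"turn":[2.5,-3.5,-8.8],"hand":0}
    - {"slide":[0,-2,0],"turn":[2.5,-3.5,-8.8],"hand":0}
    - {"slide":[1,-2,0],"turn":[2.5,-3.5,-8.8],"hand":0}
    - {"slide":[1,-2,0],"turn":[2.5,-3.5,-8.8],"hand":0}
    - {"slide":[1,-1,0],"turn":[2.5,-3.5,-8.8],"hand":0}

```text
clock: 5.03
eef_pos: [468.3, 52.4, 293.2]
tool_rot: [-3.023, -0.091, 2.191]
force: [0.1, 0.2, -0.2]
width: -0.2
```

play_rows:
  targets:
    - {"slide":[1,-1,0],"turn":[2.5,-3.5,-8.8],"hand":0}
    - {"slide":[2,-1,0],"turn":[2.5,-3.5,-8.8],"hand":0}
    - {"slide":[2,-1,0],"turn":[2.5,-3.5,-8.8],"hand":0}
    - {"slide":[2,0,0],"turn":[2.5,-3.5,-8.8],"hand":0}
    - {"slide":[2,0,0],"turn":[2.5,-3.5,-8.8],"hand":0}

```text
clock: 5.65
eef_pos: [459.1, 56.0, 294.0]
tool_rot: [-2.813, 0.043, 3.006]
force: [-0.8, -0.4, -0.5]
width: -0.0
```

```bash
python3 - <<'E'
from plan import *
from feas import orient,fkf
s=read_state();print(s["qpos"].round(2),s["eef_pos"],fkf(s["qpos"])[0],fkf(s["qpos"])[2])
plan([((450,60,290),orient(-60,-60,1)),((450,100,250),orient(-60,-15,1))],amax=10)
E
```

```text
[-0.14  0.36 -0.37  1.89  0.47  1.13  2.25] [459.10975566  55.98657116 294.03525819] [451.95015909  60.18419069 295.50584235] [458.51633699 170.36236541 616.36062544]
0 ([2.4, 0.9, 0.6], [2.5, -3.4, -8.9])
1 ([2.3, 1.4, 0.5], [2.5, -3.3, -8.8])
2 ([2.1, 1.7, 0.2], [2.5, -3.4, -8.9])
3 ([1.8, 2.0, 0.1], [2.5, -3.3, -8.8])
4 ([-4.0, 10.0, 3.5], [9.0, -0.0, -0.0])
5 ([-4.0, 10.4, 1.8], [9.0, -0.0, 0.0])
6 ([-4.0, 10.6, 0.2], [9.0, -0.0, 0.0])
7 ([-4.0, 10.4, -1.5], [9.0, -0.0, 0.0])
8 ([-4.0, 10.2, -3.1], [9.0, -0.0, 0.0])
end [450.  100.1 250. ] [-1.832 -0.    -2.619]
```

play_rows:
  targets:
    - {"slide":[2,1,0],"turn":[2.5,-3.5,-8.8],"hand":0}
    - {"slide":[2,1,0],"turn":[2.5,-3.5,-8.8],"hand":0}
    - {"slide":[2,2,0],"turn":[2.5,-3.5,-8.8],"hand":0}
    - {"slide":[2,2,0],"turn":[2.0,-2.0,-5.0],"hand":0}

```text
clock: 6.15
eef_pos: [450.0, 60.8, 291.4]
tool_rot: [-2.625, 0.019, -2.689]
force: [-1.3, -0.6, 0.8]
width: -0.2
```

play_rows:
  targets:
    - {"slide":[-4,10,3],"turn":[9,0,0],"hand":0}
    - {"slide":[-4,10,2],"turn":[9,0,0],"hand":0}
    - {"slide":[-4,10,0],"turn":[9,0,0],"hand":0}
    - {"slide":[-4,10,-2],"turn":[9,0,0],"hand":0}
    - {"slide":[-4,10,-3],"turn":[9,0,0],"hand":0}

```text
clock: 6.78
eef_pos: [454.3, 102.6, 253.5]
tool_rot: [-1.837, 0.022, -2.691]
force: [0.8, -0.3, -0.6]
width: -0.1
```

```bash
python3 - <<'E'
from plan import *
from feas import orient,fkf
s=read_state();print(s["clock"],s["qpos"].round(2),s["eef_pos"],s["tool_rot"],fkf(s["qpos"])[0],fkf(s["qpos"])[2])
plan([((440,135,150),orient(-42,-10,1)),((470,130,95),orient(-42,-10,1))],amax=10)
im,d=get_image("top");cv2.imwrite("pics/t2.png",im);np.savez("top2.npz",im=im,d=d)
E
```

```text
6.775 [-0.8   0.84 -0.27  2.06  1.05  1.61  1.68] [454.26659564 102.5927146  253.51593397] [-1.83726664  0.0220548  -2.69068996] [438.14479047 108.56656931 249.12866414] [308.55036839 409.2037242  338.30670839]
0 ([0.3, 36.4, -2.3], [1.7, -7.1, -2.0])
1 ([-1.2, 36.3, -3.3], [1.6, -7.1, -2.0])
2 ([-3.1, 36.1, -4.1], [1.7, -7.2, -2.1])
3 ([-8.2, 24.9, 17.4], [-0.0, 0.0, 0.0])
4 ([-8.1, 24.8, 17.4], [-0.0, 0.0, 0.0])
end [470. 130.  95.] [-1.745e+00 -1.000e-03 -2.303e+00]
```

View pics/t2.png

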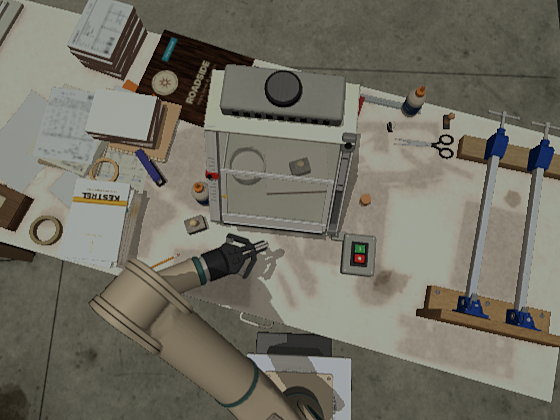

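The top view shows the arm with the fingers at about (255,244), pointing forward and right, clear of the cabinet and the tape roll at (204,265). I'll go down in front of the lip.

play_rows:
  targets:
    - {"slide":[0,36,-2],"turn":[1.7,-7.1,-2],"hand":0}
    - {"slide":[-1,36,-3],"turn":[1.7,-7.1,-2],"hand":0}
    - {"slide":[-3,36,-4],"turn":[1.7,-7.1,-2],"hand":0}

```text
clock: 7.2
eef_pos: [439.6, 134.1, 149.9]
tool_rot: [-1.751, 0.002, -2.304]
force: [0.4, 0.5, -1.3]
width: 0.4
```

```bash
python3 - <<'E'
from plan import *
from feas import orient,fkf
s=read_state();print(s["clock"],s["qpos"].round(2),s["eef_pos"],s["tool_rot"],fkf(s["qpos"])[2])
plan([((475,125,93),orient(-42,-10,1)),((523,110,93),orient(-42,-10,1))],amax=10,smax=35)
E
```

```text
7.2 [-0.99  1.12 -0.25  2.27  1.31  1.55  1.27] [439.61440961 134.0574536  149.93374635] [-1.75114422e+00  2.24015050e-03 -2.30402781e+00] [184.74112458 374.88163654 204.72056973]
0 ([-8.4, 25.1, 21.0], [0.2, 0.0, -0.1])
1 ([-8.5, 25.2, 21.0], [0.1, 0.0, -0.0])
2 ([-10.5, -4.0, 22.5], [0.0, 0.0, -0.0])
3 ([-10.4, -4.0, 22.5], [0.0, 0.0, -0.0])
end [523. 110.  93.] [-1.746e+00  1.000e-03 -2.304e+00]
```

play_rows:
  targets:
    - {"slide":[-8,25,21],"turn":[0,0,0],"hand":0}
    - {"slide":[-8,25,21],"turn":[0,0,0],"hand":0}
    - {"slide":[-10,-4,22],"turn":[0,0,0],"hand":0}
    - {"slide":[-10,-4,18],"turn":[0,0,0],"hand":0}
    - {"slide":[0,0,0],"turn":[0,0,0],"hand":0}

```text
clock: 7.82
eef_pos: [518.8, 109.4, 95.9]
tool_rot: [-1.748, 0.002, -2.311]
force: [-0.6, -0.3, -0.6]
width: 0.2
```

```bash
python3 - <<'E'
from plan import *
s=read_state();print(s["clock"],s["qpos"].round(2),s["eef_pos"],s["tool_rot"],s["force"])
for n in("side","top"):
    im,d=get_image(n);np.savez(n+"3.npz",im=im,d=d)
    c=im[90:290,190:390] if n=="side" else im[130:290,180:390]
    cv2.imwrite(f"pics/{n}3.png",cv2.resize(c,(600,600) if n=="side" else (788,600),interpolation=2))
E
```

```text
7.825 [-0.86  1.22 -0.15  2.17  1.5   1.52  1.31] [518.83895705 109.40508044  95.92346309] [-1.74836426e+00  2.17296017e-03 -2.31074296e+00] [-0.60639669 -0.28394521 -0.61589617]
```

View pics/side3.png

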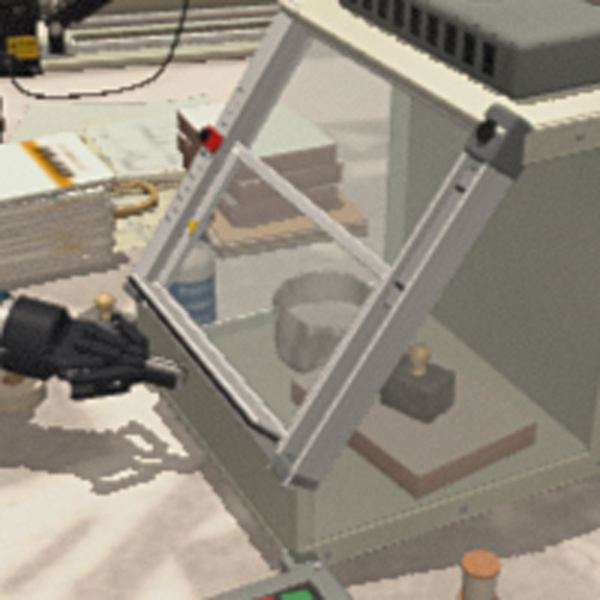

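View pics/top3.png

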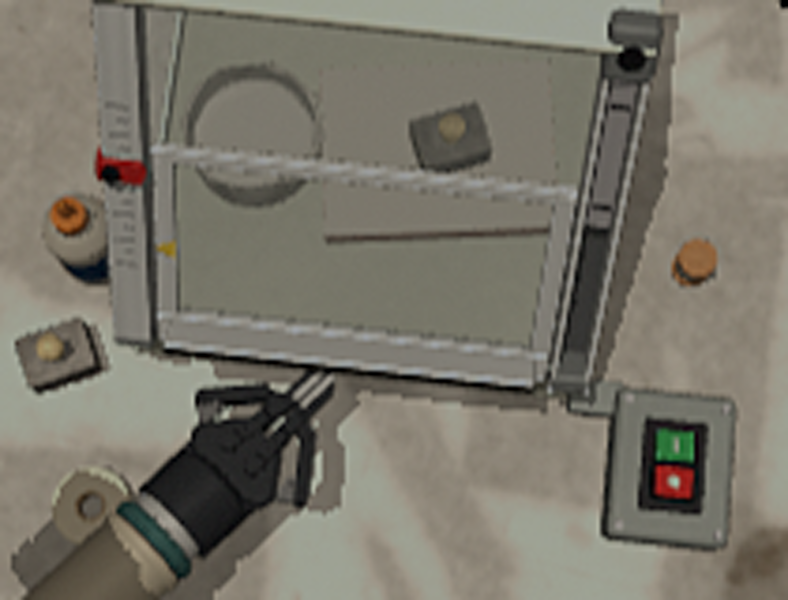

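The side view shows the fingertips at about (180,377), just in front of the sill. In the top view they are at (320,375), right at the lip's edge. I need to go about 11 mm deeper, then rise.

```bash
python3 - <<'E'
from plan import *
p,R=cur()
def w(v):print(v,R.inv().apply(v).round(2))
w([11,-1,-2]);w([0,0,10]);w([5.73,-.39,8.19])
print(onz("top",232,235,115))
E
```

```text
[11, -1, -2] [-6.66  0.4   9.03]
[0, 0, 10] [-0.   -9.84 -1.78]
[5.73, -0.39, 8.19] [-3.57 -8.86  2.97]
[494.7160045 212.2953636 115.       ]
```

play_rows:
  targets:
    - {"slide":[-6.6,0,9],"turn":[0,0,0],"hand":0}
    - {"slide":[0,-5,-1],"turn":[0,0,0],"hand":0}
    - {"slide":[0,0,0],"turn":[0,0,0],"hand":0}

```text
clock: 8.3
eef_pos: [528.0, 109.8, 98.1]
tool_rot: [-1.75, -0.001, -2.307]
force: [-1.2, 0.6, -2.7]
width: 0.1
```

play_rows:
  targets:
    - {"slide":[0,-4,-1],"turn":[0,0,0],"hand":0}
    - {"slide":[0,-4,-1],"turn":[0,0,0],"hand":0}
    - {"slide":[0,0,0],"turn":[0,0,0],"hand":0}

```text
clock: 8.68
eef_pos: [528.2, 109.6, 107.6]
tool_rot: [-1.747, -0.001, -2.308]
force: [0.0, 0.3, 0.2]
width: -0.1
```

play_rows:
  targets:
    - {"slide":[0,-4,-1],"turn":[0,0,0],"hand":0}
    - {"slide":[0,-4,-1],"turn":[0,0,0],"hand":0}
    - {"slide":[0,0,0],"turn":[0,0,0],"hand":0}

```text
clock: 9.05
eef_pos: [527.6, 110.2, 115.1]
tool_rot: [-1.748, -0.001, -2.308]
force: [-0.5, -0.2, 0.6]
width: 0.3
```

play_rows:
  targets:
    - {"slide":[0,-4,-1],"turn":[0,0,0],"hand":0}
    - {"slide":[0,-4,-1],"turn":[0,0,0],"hand":0}
    - {"slide":[0,0,0],"turn":[0,0,0],"hand":0}

```text
clock: 9.43
eef_pos: [526.8, 110.6, 122.6]
tool_rot: [-1.75, -0.002, -2.308]
force: [-1.6, -0.2, -2.8]
width: 0.1
```

```bash
python3 - <<'E'
from plan import *
for n in("side","top"):
    im,d=get_image(n);np.savez(n+"4.npz",im=im,d=d)
    c=im[140:240,200:300] if n=="side" else im[200:270,220:312]
    cv2.imwrite(f"pics/{n}4.png",cv2.resize(c,(600,600) if n=="side" else (788,600),interpolation=2))
E
```

```text
(no output)
```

View pics/side4.png

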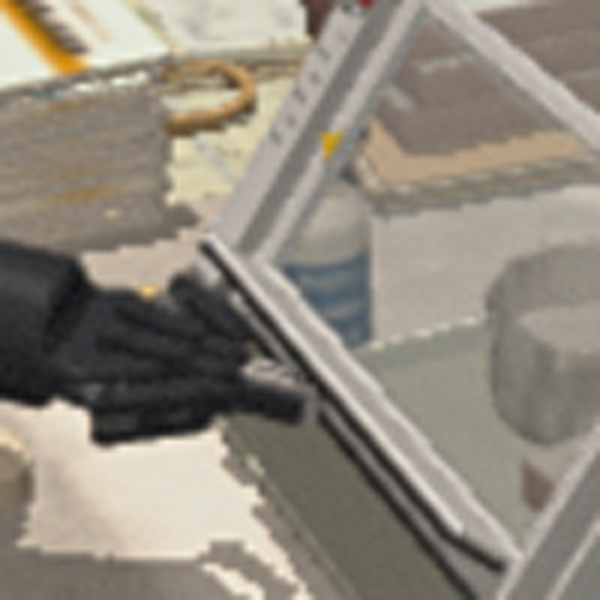

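View pics/top4.png

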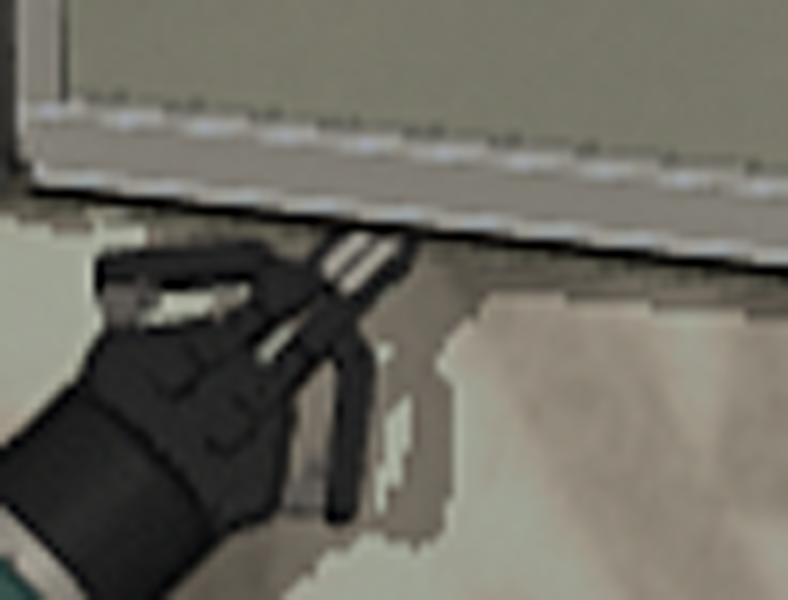

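The fingertips are under the lip: in the top zoom they vanish beneath the edge at about (375,235), with the left knuckle clear of it. The force reading shows first contact, so I'll push along the slope.

play_rows:
  targets:
    - {"slide":[-2.5,-4.5,2.5],"turn":[0,0,0],"hand":0}
    - {"slide":[-2.1,-5.3,1.8],"turn":[0,0,0],"hand":0}
    - {"slide":[-2.1,-5.3,1.8],"turn":[0,0,0],"hand":0}
    - {"slide":[-2.1,-5.3,1.8],"turn":[0,0,0],"hand":0}

```text
clock: 10.02
eef_pos: [541.4, 109.5, 142.0]
tool_rot: [-1.748, -0.002, -2.308]
force: [-4.2, 1.5, -1.1]
width: 0.0
```

play_rows:
  targets:
    - {"slide":[-2.1,-5.3,1.8],"turn":[0,0,0],"hand":0}
    - {"slide":[-2.1,-5.3,1.8],"turn":[0,0,0],"hand":0}
    - {"slide":[-2.1,-5.3,1.8],"turn":[0,0,0],"hand":0}
    - {"slide":[0,0,0],"turn":[0,0,0],"hand":0}

```text
clock: 10.52
eef_pos: [552.2, 108.6, 157.3]
tool_rot: [-1.747, -0.0, -2.308]
force: [-1.3, -0.5, -0.3]
width: -0.1
```

```bash
cat > mk.py <<'E'
from plan import *
from cell import get_image
def look(tag):
    s=read_state();print(s["clock"],s["eef_pos"].round(1),s["tool_rot"].round(3),s["force"].round(1))
    P={}
    for n in("side","top"):
        im,d=get_image(n);np.savez(f"{n}{tag}.npz",im=im,d=d);cv2.imwrite(f"pics/{n}{tag}.png",im)
        H=cv2.cvtColor(im,cv2.COLOR_BGR2HSV)
        y=cv2.inRange(H,(20,110,90),(36,255,255));r=cv2.inRange(H,(0,150,70),(6,255,255))|cv2.inRange(H,(174,150,70),(180,255,255))
        x0,y0,x1,y1=(235,110,300,185) if n=="side" else (195,150,240,210)
        for c,m in(("y",y),("r",r)):
            k=np.zeros_like(m);k[y0:y1,x0:x1]=m[y0:y1,x0:x1];v,u=np.nonzero(k)
            if len(u):
                P[n+c]=(u.mean(),v.mean());dd=d[k>0];X=pt(n,u.mean(),v.mean(),np.median(dd[dd>0]))
                print(n,c,len(u),np.round(P[n+c],1),X.round(1),"s",round(.573*X[0]-.039*X[1]+.819*X[2],1))
    if "sidey" in P and "topy" in P:
        X=two(P["sidey"],P["topy"]);print("tri y",X.round(1),"s",round(.573*X[0]-.039*X[1]+.819*X[2],1))
    if "sider" in P and "topr" in P:
        X=two(P["sider"],P["topr"]);print("tri r",X.round(1),"s",round(.573*X[0]-.039*X[1]+.819*X[2],1))
E
python3 -c "
from mk import *
look(5)"
```

```text
10.525 [552.2 108.6 157.3] [-1.747 -0.    -2.308] [-1.3 -0.5 -0.3]
side y 8 [261.6 151.1] [622.9 231.1 222.8] s 530.4
side r 28 [260.4 136.3] [631.3 251.8 261.3] s 565.9
top y 13 [223.8 182.9] [624.4 231.5 223.7] s 532.0
top r 57 [212.6 174.7] [635.7 257.8 263.4] s 569.9
tri y [624.2 231.9 222.4] s 530.7
tri r [636.3 259.1 257.9] s 565.7
```

View pics/side5.png

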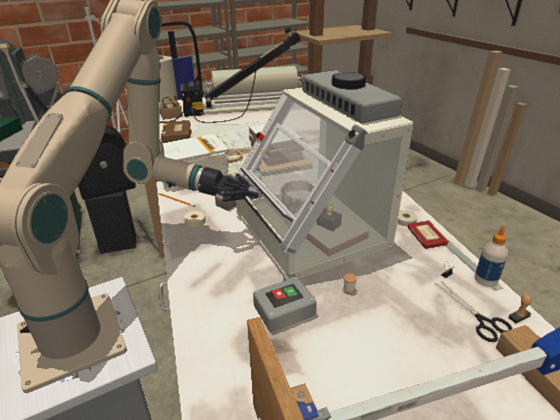

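```bash
cat > sp.py <<'E'
from plan import *
import sys
def sp(tag):
  for n in("side","top"):
    z=np.load(f"{n}{tag}.npz");im,d=z["im"],z["d"];H=cv2.cvtColor(im,cv2.COLOR_BGR2HSV)
    x0,y0,x1,y1=(235,110,300,185) if n=="side" else (195,150,240,210)
    for c,m in(("y",cv2.inRange(H,(20,90,80),(36,255,255))),("r",cv2.inRange(H,(0,110,60),(8,255,255))|cv2.inRange(H,(172,110,60),(180,255,255)))):
        k=np.zeros_like(m);k[y0:y1,x0:x1]=m[y0:y1,x0:x1]
        L=[]
        for v,u in zip(*np.nonzero(k)):
            X=pt(n,u,v,d[v,u]);L.append((u,v,.573*X[0]-.039*X[1]+.819*X[2],-.819*X[0]+.056*X[1]+.574*X[2],X[1]+.068*X[0]))
        L=np.array(L).round(1)
        print(tag,n,c,len(L),"s mean %.1f min %.1f max %.1f"%(L[:,2].mean(),*np.percentile(L[:,2],[3,97])),"nrm med %.1f"%np.median(L[:,3]))
        if len(sys.argv)>1 and (n=="top"):
            print(L[np.argsort(L[:,4])][:12])
if __name__=="__main__":
  for t in("0","3","5"):sp(t)
E
python3 sp.py; python3 sp.py v|tail -30
```

```text
0 side y 11 s mean 482.9 min 476.4 max 488.7 nrm med -369.1
0 side r 38 s mean 562.8 min 517.9 max 574.6 nrm med -354.8
0 top y 14 s mean 483.7 min 478.3 max 490.4 nrm med -369.4
0 top r 64 s mean 561.2 min 394.1 max 578.5 nrm med -355.1
3 side y 11 s mean 482.6 min 476.3 max 488.1 nrm med -370.3
3 side r 38 s mean 566.5 min 517.1 max 574.8 nrm med -354.6
3 top y 14 s mean 482.9 min 474.3 max 490.4 nrm med -370.4
3 top r 64 s mean 561.2 min 392.7 max 578.9 nrm med -355.5
5 side y 11 s mean 531.9 min 525.5 max 537.6 nrm med -369.8
5 side r 38 s mean 562.8 min 517.4 max 574.1 nrm med -354.8
5 top y 17 s mean 531.0 min 523.3 max 537.1 nrm med -370.7
5 top r 65 s mean 561.8 min 398.1 max 579.2 nrm med -355.7
 [ 216.   173.   578.9 -353.   290.8]
 [ 216.   175.   571.5 -353.5  291.2]]
5 side y 11 s mean 531.9 min 525.5 max 537.6 nrm med -369.8
5 side r 38 s mean 562.8 min 517.4 max 574.1 nrm med -354.8
5 top y 17 s mean 531.0 min 523.3 max 537.1 nrm med -370.7
[[ 226.   184.   529.1 -369.9  267.9]
 [ 226.   183.   530.8 -372.1  268.3]
 [ 226.   185.   522.  -373.8  268.8]
 [ 225.   185.   525.6 -369.1  270.7]
 [ 225.   183.   531.  -371.5  271. ]
 [ 225.   182.   534.3 -371.9  271. ]
 [ 225.   184.   527.7 -371.   271. ]
 [ 225.   181.   537.6 -372.3  271. ]
 [ 224.   183.   534.6 -366.8  272.8]
 [ 224.   184.   530.8 -366.9  272.9]
 [ 224.   182.   536.6 -368.7  273.1]
 [ 223.   183.   530.9 -370.7  276.5]]
5 top r 65 s mean 561.8 min 398.1 max 579.2 nrm med -355.7
[[ 218.   176.   567.5 -354.9  286.2]
 [ 218.   174.   572.6 -357.3  286.5]
 [ 218.   175.   568.  -358.6  286.9]
 [ 217.   173.   580.2 -351.9  287.8]
 [ 217.   174.   573.6 -355.7  288.8]
 [ 217.   178.   561.1 -353.7  288.9]
 [ 217.   176.   566.2 -356.   289.2]
 [ 218.   177.   552.6 -368.5  289.4]
 [ 217.   175.   568.4 -357.7  289.4]
 [ 217.   177.   560.4 -358.7  290. ]
 [ 216.   174.   573.9 -354.8  291.4]
 [ 216.   178.   561.3 -353.   291.5]]
```

```bash
python3 - <<'E'
from plan import *
for n,t in(("side",0),("side",3),("side",5),("top",0),("top",3),("top",5)):
    z=np.load(f"{n}{t}.npz");im,d=z["im"],z["d"];H=cv2.cvtColor(im,cv2.COLOR_BGR2HSV)
    x0,y0,x1,y1=(235,110,300,185) if n=="side" else (195,150,240,210)
    m=cv2.inRange(H,(0,110,50),(8,255,255))|cv2.inRange(H,(172,110,50),(180,255,255))
    L=[]
    for v,u in zip(*np.nonzero(m)):
        if x0<u<x1 and y0<v<y1:
            X=pt(n,u,v,d[v,u]);a=(u,v,.573*X[0]-.039*X[1]+.819*X[2],-.819*X[0]+.056*X[1]+.574*X[2],X[1]+.068*X[0])
            if -364<a[3]<-345:L.append(a)
    L=np.array(L)
    # binned by y: min/max s
    for lo in range(282,312,6):
        k=L[(L[:,4]>=lo)&(L[:,4]<lo+6)]
        if len(k):print(n,t,lo,len(k),k[:,2].min().round(1),k[:,2].max().round(1),k[:,2].mean().round(1))
E
```

```text
side 0 282 3 562.1 573.8 566.8
side 0 288 9 555.8 570.7 562.9
side 0 294 9 556.2 574.0 565.8
side 0 300 10 556.8 574.7 566.8
side 0 306 3 559.2 575.2 569.0
side 3 282 7 561.6 573.7 566.9
side 3 288 7 557.0 574.3 564.3
side 3 294 7 555.2 569.7 563.0
side 3 300 8 556.6 574.4 565.6
side 3 306 6 568.6 574.8 571.7
side 5 282 6 557.6 573.7 564.9
side 5 288 9 558.6 572.0 566.8
side 5 294 6 556.6 574.1 564.4
side 5 300 9 554.6 571.4 563.9
side 5 306 5 559.0 575.3 570.1
top 0 282 3 565.4 570.6 568.6
top 0 288 14 557.1 578.4 567.8
top 0 294 15 555.9 576.4 568.3
top 0 300 11 553.5 579.2 567.5
top 0 306 5 573.8 579.4 576.1
top 3 282 3 564.6 572.6 568.8
top 3 288 13 556.8 578.9 568.7
top 3 294 15 556.4 577.0 568.4
top 3 300 11 551.3 575.9 566.5
top 3 306 5 573.2 579.2 576.0
top 5 282 4 567.5 580.2 572.1
top 5 288 13 560.4 575.5 567.2
top 5 294 13 558.4 578.9 569.9
top 5 300 12 553.7 579.1 569.4
top 5 306 5 574.1 579.1 576.0
```

play_rows:
  targets:
    - {"slide":[-1.4,-3.5,1.2],"turn":[0,0,0],"hand":0}
    - {"slide":[-1.4,-3.5,1.2],"turn":[0,0,0],"hand":0}
    - {"slide":[-1.4,-3.5,1.2],"turn":[0,0,0],"hand":0}
    - {"slide":[-1.4,-3.5,1.2],"turn":[0,0,0],"hand":0}

```text
clock: 11.12
eef_pos: [560.9, 107.9, 169.3]
tool_rot: [-1.749, -0.002, -2.308]
force: [-2.9, 0.5, -1.9]
width: 0.2
```

play_rows:
  targets:
    - {"slide":[-1.1,-2.7,0.9],"turn":[0,0,0],"hand":0}
    - {"slide":[-1.1,-2.7,0.9],"turn":[0,0,0],"hand":0}
    - {"slide":[-1.1,-2.7,0.9],"turn":[0,0,0],"hand":0}

```text
clock: 11.5
eef_pos: [566.2, 107.6, 176.9]
tool_rot: [-1.748, -0.002, -2.308]
force: [-3.7, -0.3, -2.3]
width: -0.3
```

```bash
python3 -c "
from mk import *
look(6)
from sp import sp
sp(6)"
```

```text
11.5 [566.2 107.6 176.9] [-1.748e+00 -2.000e-03 -2.308e+00] [-3.7 -0.3 -2.3]
side y 9 [265.8 144.1] [637.4 230.5 242.4] s 554.8
side r 29 [260.3 136.4] [631.5 252.6 260.6] s 565.5
top y 14 [223.8 176.1] [638.3 229.9 244.3] s 556.9
top r 57 [212.6 174.7] [635.7 257.8 263.5] s 570.0
tri y [638.2 230.4 242.5] s 555.3
tri r [636.3 259.2 257.6] s 565.4
6 side y 11 s mean 554.4 min 549.2 max 559.3 nrm med -369.6
6 side r 39 s mean 563.0 min 518.1 max 574.2 nrm med -354.2
6 top y 14 s mean 556.3 min 549.8 max 562.4 nrm med -371.0
6 top r 63 s mean 564.1 min 531.1 max 578.4 nrm med -355.3
```

```bash
python3 - <<'E'
from h import *
s=np.load("side6.npz")["im"];t=np.load("top6.npz")["im"]
a=cv2.resize(s[125:160,245:280],(400,400),interpolation=0);b=cv2.resize(t[164:192,204:232],(400,400),interpolation=0)
cv2.imwrite("pics/z6.png",np.hstack([a,b]))
E
```

```text
(no output)
```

View pics/z6.png

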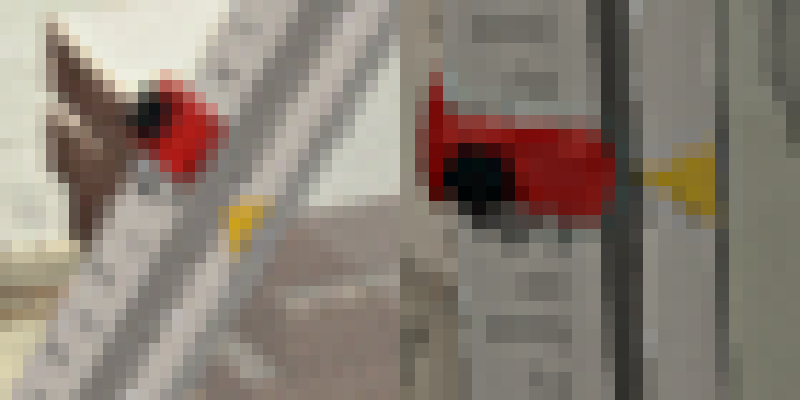

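```bash
python3 - <<'E'
from h import *
S=lambda X:(np.array(X).round(1),round(.573*X[0]-.039*X[1]+.819*X[2],1),round(-.819*X[0]+.056*X[1]+.574*X[2],1))
for a in((263.2,138.6),(264.2,139.3)):
  for b in((218.8,176.0),(219.2,176.5)):print("marker tip",a,b,S(two(a,b)))
for a in((264.7,143.5),(264.3,143.8)):
  for b in((221,176.3),(221.5,176.3)):print("pointer tip",a,b,S(two(a,b)))
# rocking: given clip n=-355,-358, pointer n=-370, s from each view's ray for red mid points
d=np.array([.573,-.039,.819]);nn=np.array([-.819,.056,.574])
def onn(n,u,v,N):
    c=calibration(n);r=c["R"].T@(np.linalg.inv(c["K"])@[u,v,1]);o=-c["R"].T@c["t"];k=(N-o@nn)/(r@nn);return (o+k*r)@d
for N in(-355,-360,-370):print(N,onn("top",218.8,176.2,N),onn("side",263.5,138.7,N))
print(onn("top",221,176.3,-370),onn("side",264.5,143.6,-370))
# depth profile across track/frame at row 182 in top
z=np.load("top6.npz")["d"]
for u in range(206,230):
    X=pt("top",u,184,z[184,u]);print(u,round(float(X@nn),1),end="; ")
E
```

```text
marker tip (263.2, 138.6) (218.8, 176.0) (array([634.9, 241.6, 256.6]), np.float64(564.5), np.float64(-359.2))
marker tip (263.2, 138.6) (219.2, 176.5) (array([633.7, 240.2, 257.3]), np.float64(564.5), np.float64(-357.9))
marker tip (264.2, 139.3) (218.8, 176.0) (array([636.8, 241.8, 253.6]), np.float64(563.1), np.float64(-362.5))
marker tip (264.2, 139.3) (219.2, 176.5) (array([635.6, 240.3, 254.2]), np.float64(563.1), np.float64(-361.2))
pointer tip (264.7, 143.5) (221, 176.3) (array([638.1, 238.1, 241.5]), np.float64(554.1), np.float64(-370.7))
pointer tip (264.7, 143.5) (221.5, 176.3) (array([637.7, 236.7, 242.2]), np.float64(554.5), np.float64(-370.0))
pointer tip (264.3, 143.8) (221, 176.3) (array([637.8, 238.4, 240.7]), np.float64(553.2), np.float64(-370.8))
pointer tip (264.3, 143.8) (221.5, 176.3) (array([637.4, 237. , 241.4]), np.float64(553.6), np.float64(-370.2))
-355 567.0618596045954 565.9480909762074
-360 562.8770351483713 564.9320069922397
-370 554.5073862359229 562.8998390243046
554.9847655441924 553.4465940083998
206 -454.9; 207 -457.6; 208 -363.2; 209 -360.5; 210 -361.7; 211 -360.8; 212 -361.2; 213 -362.5; 214 -360.6; 215 -364.0; 216 -358.9; 217 -362.9; 218 -362.6; 219 -370.4; 220 -385.2; 221 -371.3; 222 -372.8; 223 -372.1; 224 -375.8; 225 -373.1; 226 -372.2; 227 -375.1; 228 -372.7; 229 -374.1;
```

The depth and two-view estimates put the pointer about 10 mm below the marker (s of about 554.5 against about 565). I'll push slowly for another 9 mm.

play_rows:
  targets:
    - {"slide":[-1.1,-2.7,0.9],"turn":[0,0,0],"hand":0}
    - {"slide":[-1.1,-2.7,0.9],"turn":[0,0,0],"hand":0}
    - {"slide":[-0.8,-1.8,0.6],"turn":[0,0,0],"hand":0}
    - {"slide":[0,0,0],"turn":[0,0,0],"hand":0}

```text
clock: 12.1
eef_pos: [571.0, 107.3, 183.8]
tool_rot: [-1.748, -0.001, -2.308]
force: [-2.0, -0.9, -0.9]
width: 0.1
```

```bash
python3 -c "
from mk import *
look(7)
from sp import sp
sp(7)
s=np.load('side7.npz')['im'];t=np.load('top7.npz')['im']
a=cv2.resize(s[125:160,245:280],(400,400),interpolation=0);b=cv2.resize(t[164:192,204:232],(400,400),interpolation=0)
cv2.imwrite('pics/z7.png',np.hstack([a,b]))"
```

```text
12.1 [571.  107.3 183.8] [-1.748e+00 -1.000e-03 -2.308e+00] [-2.  -0.9 -0.9]
side y 12 [266.9 141.6] [641.1 229.6 250.1] s 563.2
side r 27 [260.3 136.3] [632.3 254.6 259.9] s 565.3
top y 14 [223.6 173.9] [642.7 229.7 251.1] s 565.0
top r 57 [212.6 174.7] [635.5 257.6 264.3] s 570.5
tri y [642.4 230.2 249.8] s 563.7
tri r [636.2 259.2 257.8] s 565.5
7 side y 13 s mean 563.8 min 557.8 max 570.3 nrm med -369.0
7 side r 38 s mean 566.6 min 517.2 max 574.9 nrm med -354.8
7 top y 14 s mean 564.4 min 557.2 max 570.2 nrm med -370.9
7 top r 64 s mean 561.5 min 396.4 max 578.6 nrm med -355.6
```

View pics/z7.png

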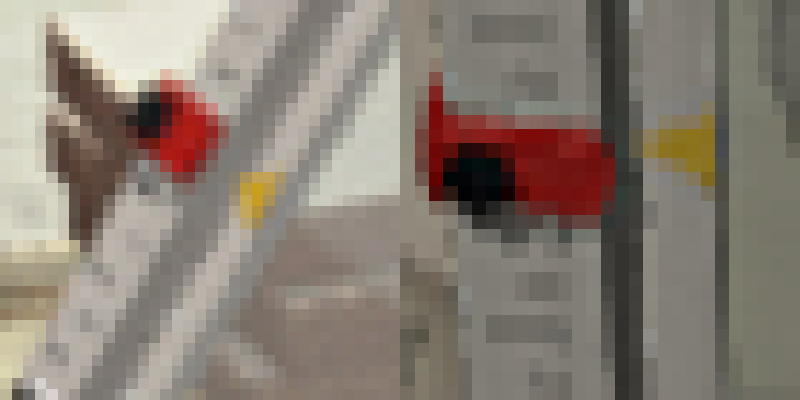

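play_rows:
  targets:
    - {"slide":[2,5,-1.5],"turn":[0,0,0],"hand":0}
    - {"slide":[4,10,-3],"turn":[0,0,0],"hand":0}
    - {"slide":[4,10,-3],"turn":[0,0,0],"hand":0}
    - {"slide":[6,2,-20],"turn":[0,0,0],"hand":0}
    - {"slide":[10,5,-45],"turn":[0,0,0],"hand":0}

```text
clock: 12.82
eef_pos: [495.8, 138.6, 164.6]
tool_rot: [-1.746, -0.002, -2.311]
force: [-0.1, 0.4, -0.7]
width: -0.0
```

play_rows:
  targets:
    - {"slide":[10,0,-45],"turn":[0,0,0],"hand":0}
    - {"slide":[0,-20,-20],"turn":[0,0,0],"hand":0}
    - {"slide":[0,0,0],"turn":[0,0,0],"hand":0}

```text
clock: 13.2
eef_pos: [444.3, 174.8, 196.0]
tool_rot: [-1.749, 0.0, -2.305]
force: [0.8, -0.9, 0.1]
width: -0.1
```

```bash
python3 -c "
from mk import *
look(8)
from sp import sp
sp(8)
s=np.load('side8.npz')['im']
cv2.imwrite('pics/f8.png',np.hstack([cv2.resize(s[100:340,180:380],(400,480)),cv2.resize(np.load('top8.npz')['im'][130:290,180:340],(400,480))]))"
```

```text
13.2 [444.3 174.8 196. ] [-1.749  0.    -2.305] [ 0.8 -0.9  0.1]
side y 11 [266.9 141.4] [641.9 231.1 250. ] s 563.6
side r 27 [260.3 136.3] [632.  253.9 260.2] s 565.3
top y 14 [223.6 173.9] [643.  229.9 250.1] s 564.3
top r 57 [212.6 174.7] [636.  258.  262.4] s 569.3
tri y [642.2 230.1 250.6] s 564.2
tri r [636.2 259.2 257.8] s 565.5
8 side y 15 s mean 551.4 min 458.0 max 570.2 nrm med -369.2
8 side r 38 s mean 562.8 min 517.7 max 574.6 nrm med -354.8
8 top y 14 s mean 564.4 min 558.7 max 571.3 nrm med -369.8
8 top r 64 s mean 573.8 min 393.0 max 579.8 nrm med -356.1
```

View pics/f8.png

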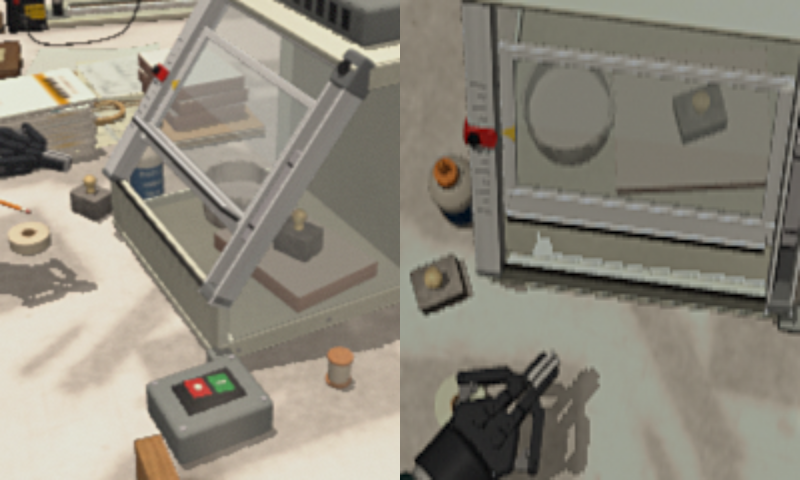

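```bash
python3 -c "
from cell import *
s=read_state();print(s['clock'],abs(s['qd']).max(),s['force'])
print(finish_job())"
```

```text
13.3 0.017486175732025766 [-0.10779149 -0.4501077  -0.07757389]
the job is handed in; nothing more can be done
None
```

I switched the fan on, then raised the window to the red marker and handed the job in at 13.3 s. `finish_job()` gave no verdict.

- **Fan:** I pressed the green half straight down with closed fingers, at about 20 N. Afterwards the depth image showed green down from about 62 to 57 mm and red up from about 57 to 65 mm. I did that before touching the window.
- **Window:** With the gripper closed, I pushed from beneath the lip along the slope, about 81 mm of travel. The gripper stayed shut, and I saw no sign of contact with the top plate.
- **Last check:** With the arm clear and the force reading near zero, the pointer was at 564 mm along the slope and had not moved since the fingers let go.
- **Marker height:** My estimates of the marker tip ranged from 563 to 568 mm, so the window stands roughly 0–4 mm low, inside the 8 mm allowed.
- **Disagreement:** In the top view alone the pointer looks a little above the marker. I put this down to parallax, because the clip stands about 15 mm proud of the pointer's plane.
- **Surroundings:** The marker's pixels did not shift, and the weight, bottle and spool look undisturbed. The linen tape looks unmoved in the side view; the arm partly hides it from above.

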